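Put a capacitor away in the parts carousel

ROBOT

A 7-joint arm with a two-finger parallel gripper is mounted at the origin on the work surface. World frame = base frame: x ahead of the robot, y to its left, z up, the work surface at z = 0. Lengths are in mm, angles in degrees, forces in N, time in s.
With the tool pointing down it reaches from about 350 to 900 mm from the base axis. Payload 8.1 kg.
Tool frame: the origin (TCP) lies midway between the tips of the shut fingers; the grasp point (between the pads) lies robot.grip_point_offset behind it (robot.grip_point_offset is the distance from the TCP to the grasp point, in mm); z points along the fingers, y is the direction in which the jaws open and shut (so a half turn about z gives the same grasp; the last joint's range is limited). The gripper opens to 92 mm and grips with 3 to 60 N. Pads are 19 mm wide; open, the fingers measure 130 mm over their backs; the gripper's body (75 mm by 190 mm) begins 47 mm behind the grasp point.
Start: joints at [-82.254, 24.895, 1.432, 90.138, -0.665, 64.973, -4.303], TCP at [147.256, 607.42, 188.442] pointing down, gripper open.
Joint ranges: [-149.89, 149.89], [-25.12, 119.58], [-72.63, 75.52], [4.76, 147.25], [-75.54, 255.54], [6.69, 114.76], [-157.13, 157.13]. Speed limits (degrees/s): [127.2, 127.2, 172.46, 172.46, 180, 180, 180].

INTERFACE

Orientations are given as [roll, pitch, yaw] about the fixed x, y, z axes, in that order (R = Rz(yaw) Ry(pitch) Rx(roll)).
In Python, from station import robot, imaging gives the robot as it stands.
- The arm moves only by the shell command python3 -m inch 'ROWS'. ROWS is text: rows parted by semicolons, each of 7 numbers parted by spaces: the shift along the tool's x, y, z in mm, then the turn, a rotation vector about the tool's x, y, z in degrees, then the gripper command: -1 is shut, 1 is fully open, values between are in proportion. A call has 1 to 5 rows; each row is the pose to reach, as a shift and turn from the pose commanded when the call began, along the tool's axes at that moment; what a row does not reach only later rows make up. A row lasts 1/10 s, in which the tool goes at most 50 mm and 8.59 degrees, less where a joint would pass 70% of its speed; a pose out of reach is approached as far as the arm can. A call with a gripper value outside its range is refused whole. The fingers move at their own pace and stop on an object; the grip force is fixed at half the most. Time passes only in rows, so rows that repeat a pose let the fingers close. It gives the time, the measured TCP pose, the force and the opening at its end, in the units of the state.
- robot.sense(): the state, without advancing time (a new reading comes with each control period).
- imaging.snapshot(name): name is "scene" or "top" or "wrist"; returns a dict with "image" (400x640x3 uint8, red, green, blue), "K" (3x3 intrinsics, pixels), "D" ([k1, k2, p1, p2, k3] as OpenCV has them; the pictures are not rectified), "origin" and "orientation" of the camera in the world. Camera axes: x right, y up, looking along -z (the intrinsics and any distortion apply to the point x, -y, -z); pixel columns grow to the right and rows downward; lengths in mm; the calibration is good to about 2 mm. A picture is of the moment at which its call begins. There is no depth.
- robot.close_job(): hands the job in, once; it reports no verdict.
Trained networks look in a picture, given as the dict that the camera call returned (one of the last four; its "shot" number tells which), for a name from the list of things; names that differ only in an ending like _2 or _b are one class to them, and where a whole thing is asked for, a point or a joint stands for the part that bears it (a point fixed in the world has none). Each returns a list of dicts, best first, with "confidence" (0 to 1); they miss things now and then, are a little off and sometimes report something else, mostly with a low value. They report only what shows in the picture. A call takes as long as a camera call.
- imaging.look_for(picture, thing): "point" ([column, row] in pixels, amid what is visible of it).
- imaging.silhouettes(picture, thing): "mask" (400x640 bool, what is visible of it) and "point" ([column, row] in pixels, amid what is visible of it).
- imaging.mark_of(picture, thing): "point" ([column, row] in pixels: a listed point, or the origin of a listed thing).
The state is a dict: "clock": time; "q": joint angles; "joint_vel": joint speeds; "joint_efforts": joint torques, N m; "eef_pos": TCP position; "ee_rot": TCP orientation; "wrist_force": force on the tool from outside, world axes, zero at the start; "ft_torque": the same for the moment, N m; "finger_gap": finger opening in mm.
Only numpy, scipy, OpenCV 4.12 (cv2) and the standard library are available. Lean on these libraries where they do the work, as an engineer would, in place of code of your own. Each camera call takes 0.05 s, during which the arm holds its last target. There are 200 camera calls.

TASK

Turn the white dial cover of the round parts carousel until its opening lines up with the bay marked by the long label tongue on the rim. Then stand the tall capacitor upright on the floor of that bay, setting it down rather than dropping it, and leave the cover lined up. Leave the other things on the bench where they are.

Things in the scene. Friction and masses are not known exactly. Their poses are not given: they have to be found in the camera images.
- carousel: round black parts carousel fixed to the bench, 224 mm diameter, 45 mm high without its cover, with five equal open-topped bays (72 degrees each) around a hub of 22 mm radius; outer wall 4 mm, dividers 3 mm thick. Origin on its axis at bench level, z up; its +x axis points through the middle of the marked bay
- dial (a joint): angle (rad) of the white dial cover about the carousel's axis, anticlockwise from above positive: 0 (or any whole turn) when its opening is centred over the marked bay. Turns endlessly either way, no detents, stays where left, needs about 2 N at the finger bar. A 6 mm thick disc of 112 mm radius, top 52 mm above the bench
- opening (a point): middle of the cover's one opening, 70 mm from the carousel's axis, at the cover's top face (52 mm above the bench); it moves with the cover. The opening is a wedge about 70 degrees wide, open at the rim
- bar (a point): middle of the top edge of the cover's finger bar, 62 mm from the axis, on the side opposite the opening; it moves with the cover. The bar is a black upright rib 70 mm long along the radius (from 27 to 97 mm from the axis), 14 mm thick, its top 92 mm above the bench (40 mm above the cover)
- bay (a point): middle of the marked bay's floor, 70 mm from the carousel's axis, 5 mm above the bench. Outside the rim, 36 mm above the bench, this bay has a flat label tongue 40 mm wide that sticks out 39 mm; each other bay has only a stub 12 mm wide that sticks out 5 mm
- capacitor: the tall can capacitor: aluminium with a black sleeve, 40 mm diameter, 100 mm high over two small screw terminals 5 mm high on its black top, about 0.18 kg, standing loose. Origin at the centre of its underside, z up along its axis
- short_can: bystander: another capacitor, shorter and wider, 52 mm diameter, 60 mm high; origin at the centre of its underside
- screwdriver: bystander: screwdriver 180 mm long lying on the bench, its origin under its middle
- solder_reel: bystander: reel of solder, 72 mm diameter, 50 mm high, origin under its centre
- multimeter: bystander: grey multimeter 160 x 85 mm, 43 mm high, lying on its back, origin under its centre
- pliers: bystander: pliers with blue handles about 140 mm long lying on the bench, origin near their pivot
- tip_cleaner: bystander: black pot with brass wool, 72 mm diameter, 72 mm high, origin under its centre

How it is judged (in metres and radians):
On the way:
1. the cover's opening is lined up with the marked bay and the cover stands still (horizontal distance between opening and bay below 0.01 m and velocity of joint dial between -0.05 and 0.05 rad/s), for 0.3 s.
At the end, for the whole second after the job is handed in: The middle of the cover's opening is within 12 mm of the middle of the marked bay (10 mm while lining up, before the capacitor goes in), and the tall capacitor stands upright (within 0.12 rad) and at rest on the floor of that bay, released, its axis within 30 mm of the bay's middle (horizontal distance between opening and bay below 0.012 m and horizontal distance between capacitor and bay below 0.03 m and z of capacitor in the frame of bay between -0.006 and 0.006 m and angle between capacitor's own z axis and vertical below 0.12 rad and linear speed of capacitor below 0.02 m/s); the robot touches nothing.
It fails at once if the capacitor is dropped into the bay (falls at more than 0.6 m/s there) (horizontal distance between capacitor and bay below 0.04 m and z of capacitor in the frame of bay below 0.05 m and linear speed of capacitor above 0.6 m/s).
It fails at once if another thing on the bench is moved more than 40 mm (distance of any of short_can, screwdriver, solder_reel, multimeter, pliers, tip_cleaner from where it was at the start of the episode above 0.04 m).
It also fails if it takes over 58 s, if anything falls off the work surface, if the arm or the gripper's body presses on something with over 40 N, if the wrist force passes 120 N, or if a joint passes its speed limit or range.

## Working session

There is one attempt and no reset: what is moved stays moved. The work goes in short steps, Python scripts to look and compute and a shell command to move; the robot and the scene stay as the last step left them, time stands still between calls to the robot, and variables do not carry over. Pictures are saved under pics/ and viewed, about 8 in all and at most 12, crops included, and the job is handed in when it is done.

```bash
mkdir -p pics; ls; cat > h.py <<'E'
import numpy as np, cv2
from station import robot, imaging
from scipy.spatial.transform import Rotation as R
def rot(s):
    o=np.array(s["orientation"],float)
    return o if o.shape==(3,3) else R.from_euler('xyz',o,degrees=True).as_matrix()
def ray(s,p):
    u=cv2.undistortPoints(np.array([[p]],float),np.array(s["K"]),np.array(s["D"]))[0,0]
    return rot(s)@np.array([u[0],-u[1],-1.])
def at(s,p,z):
    d=ray(s,p);o=np.array(s["origin"]);return o+d*(z-o[2])/d[2]
def save(s,n): cv2.imwrite(f"pics/{n}.png",cv2.cvtColor(s["image"],cv2.COLOR_RGB2BGR))
def proj(s,P):
    c=(np.atleast_2d(P)-np.array(s["origin"]))@rot(s)
    c=c*[1,-1,-1]
    return cv2.projectPoints(c.reshape(-1,1,3),np.zeros(3),np.zeros(3),np.array(s["K"]),np.array(s["D"]))[0][:,0]
E
python3 - <<'E'
from h import *
print(robot.sense(), robot.grip_point_offset)
Z=dict(carousel=0,opening=52,bar=92,bay=5,capacitor=0,short_can=0,screwdriver=0,solder_reel=0,multimeter=0,pliers=0,tip_cleaner=0)
for n in("top","scene"):
    s=imaging.snapshot(n);save(s,n+"1");print(n,s["origin"],s["orientation"])
    for t,z in Z.items():
        for d in imaging.mark_of(s,t)[:2]: print(t,np.round(d["point"]),round(d["confidence"],2),at(s,d["point"],z).round())
E
```

```text
pics
{'clock': 0.0, 'q': array([-82.25371013,  24.93578617,   1.43189287,  90.18770965,
        -0.66415661,  64.97317719,  -4.30428373]), 'joint_vel': array([ 0.07864848, -0.06102381,  0.07701687,  0.0678916 ,  0.0346415 ,
       -0.0329328 ,  0.02894837]), 'joint_efforts': array([-6.06619506e-05, -6.67858243e+01,  9.84762870e-01, -3.14449954e+01,
       -6.07411587e-02,  4.31198487e-02,  1.68036845e-04]), 'eef_pos': array([147.16962247, 606.85377387, 187.66184246]), 'ee_rot': array([-1.79912078e+02,  8.89908073e-03,  1.66369066e+02]), 'wrist_force': array([-1.11622121, -0.3817853 ,  0.12815909]), 'ft_torque': array([-0.00265106,  0.05292967,  0.03678437]), 'finger_gap': 91.78943259762926} 18.8
top [ 438.88631727    2.94521152 1404.75005169] [  3.02021296   0.16751622 -90.74969847]
carousel [348. 168.] 0.69 [597. -83.   0.]
opening [357. 190.] 0.64 [ 529. -105.   52.]
bar [345. 143.] 0.59 [660. -70.  92.]
capacitor [239. 232.] 0.64 [407. 251.   0.]
short_can [230. 171.] 0.59 [593. 278.   0.]
short_can [242. 234.] 0.48 [403. 244.   0.]
screwdriver [262. 202.] 0.8 [497. 181.   0.]
mul
[... 226 characters left out ...]
carousel [295. 248.] 0.6 [607. -77.   0.]
opening [284. 216.] 0.95 [ 529. -104.   52.]
bar [302. 240.] 0.79 [651. -58.  92.]
bar [416. 236.] 0.58 [655. 250.  92.]
bay [317. 248.] 0.94 [613. -13.   5.]
capacitor [395. 196.] 0.58 [415. 251.   0.]
capacitor [212. 188.] 0.56 [ 348. -338.    0.]
short_can [414. 238.] 0.65 [588. 274.   0.]
screwdriver [378. 218.] 0.72 [507. 182.   0.]
solder_reel [482. 226.] 0.75 [552. 490.   0.]
multimeter [169. 215.] 0.65 [ 457. -458.    0.]
multimeter [415. 238.] 0.64 [586. 279.   0.]
pliers [211. 190.] 0.88 [ 355. -340.    0.]
pliers [394. 193.] 0.56 [402. 249.   0.]
tip_cleaner [194. 271.] 0.72 [ 669. -354.    0.]
tip_cleaner [397. 193.] 0.62 [400. 258.   0.]
```

View pics/top1.png

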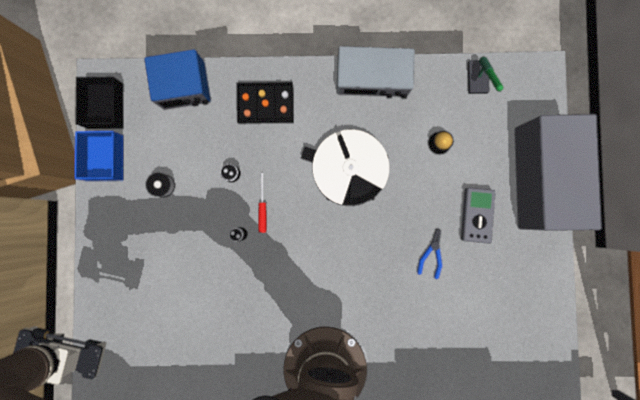

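View pics/scene1.png

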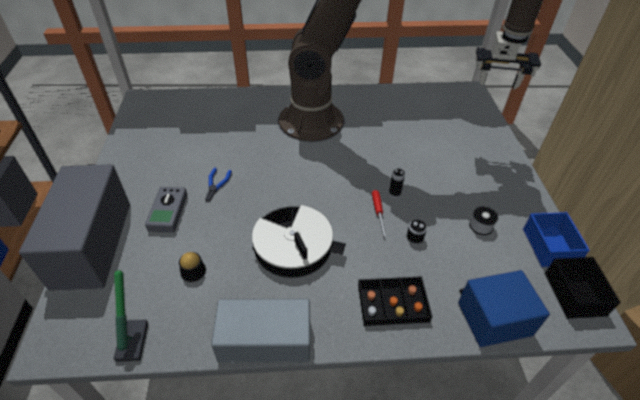

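The top view shows the cover at about (350,167), its bar pointing to (345,143), its opening at about (365,190) and the tongue at about (308,153). The scene view agrees, with the capacitor at (397,183) and the short can at (416,232). Next I refine the disc centre and angles.

```bash
cat >> h.py <<'E'
from scipy.optimize import least_squares
def disc(s,c0=(600,-80),zt=52,rad=112):
    im=s["image"].astype(int); w=(im.min(2)>165).astype(np.uint8)
    n,l,st,ce=cv2.connectedComponentsWithStats(w)
    p=proj(s,[c0[0],c0[1],zt])[0]
    k=min((i for i in range(1,n) if st[i,4]>1500),key=lambda i:np.hypot(*(ce[i]-p)))
    c=max(cv2.findContours((l==k).astype(np.uint8),cv2.RETR_EXTERNAL,cv2.CHAIN_APPROX_NONE)[0],key=len)[:,0].astype(float)
    P=np.array([at(s,q,zt)[:2] for q in c])
    f=least_squares(lambda x:np.hypot(*(P-x).T)-rad,c0,loss='soft_l1',f_scale=2).x
    d=P-f; r=np.hypot(*d.T); a=np.degrees(np.arctan2(d[:,1],d[:,0]))
    i=(r<95)&(r>40)
    return f,st[k,4],np.median(r),a[i],r[i]
E
python3 - <<'E'
from h import *
for n in("top","scene"):
    s=imaging.snapshot(n)
    f,A,m,a,r=disc(s);print(n,f.round(1),A,m.round(1)); print(np.c_[a,r].round()[::6].tolist())
    for t,z in(("bay",36),("bar",92),("opening",52),("capacitor",0)):
        for d in imaging.mark_of(s,t)[:2]: 
            P=at(s,d["point"],5 if t=="bay" else z)[:2]; print(t,round(d["confidence"],2),P.round(),np.degrees(np.arctan2(*(P-f)[::-1])).round())
    # tongue: dark pixels in annulus 118..149 at z=36
    b=[]
    for ang in range(0,360,3):
        q=[f[0]+138*np.cos(np.radians(ang)),f[1]+138*np.sin(np.radians(ang)),36]
        u=proj(s,q)[0].round().astype(int);b.append((ang,int(s["image"][u[1],u[0]].mean())))
    print([x for x in b if x[1]<75])
    for d in imaging.silhouettes(s,"capacitor")[:1]:
        ys,xs=np.where(d["mask"]);print("cap mask",xs.min(),xs.max(),ys.min(),ys.max(),d["confidence"])
E
```

```text
top [633.2   9.7] 5470 117.7
[[75.0, 94.0], [101.0, 93.0], [109.0, 90.0], [133.0, 92.0], [140.0, 93.0], [163.0, 94.0], [161.0, 82.0], [173.0, 79.0], [-45.0, 94.0], [-58.0, 92.0], [-70.0, 89.0], [-82.0, 90.0], [-93.0, 95.0], [-98.0, 78.0], [-85.0, 72.0], [-69.0, 67.0], [-53.0, 71.0], [-42.0, 81.0], [-35.0, 70.0], [-25.0, 51.0], [162.0, 48.0], [167.0, 65.0], [162.0, 69.0], [154.0, 54.0], [139.0, 40.0], [107.0, 52.0], [113.0, 70.0], [107.0, 80.0], [96.0, 91.0], [99.0, 77.0], [92.0, 76.0], [96.0, 65.0], [96.0, 59.0], [90.0, 55.0], [72.0, 55.0], [57.0, 59.0], [43.0, 60.0], [34.0, 46.0], [6.0, 47.0], [-7.0, 62.0], [5.0, 58.0], [13.0, 72.0], [8.0, 74.0], [3.0, 82.0], [1.0, 85.0], [-7.0, 91.0]]
bar 0.85 [658. -61.] -71.0
opening 0.56 [ 528. -105.] -133.0
opening 0.31 [594. -88.] -112.0
capacitor 0.51 [403. 243.] 135.0
[(33, 19), (36, 16), (39, 24), (42, 54), (219, 28), (222, 8), (225, 38), (228, 40), (231, 35), (234, 34), (237, 35), (240, 22)]
cap mask 229 246 228 241 0.7
scene [592.5 -83.5] 3051 109.8
[[164.0, 94.0], [166.0, 69.0], [170.0, 45.0], [-126.0, 55.0], [-126.0, 76.0], [-124.0, 95.0], [11.0, 75.0], [8.0, 54.0], [44.0, 47.0], [38.0, 70.0], [29.0, 86.0]]
bay 0.72 [608. -17.] 77.0
bar 0.74 [658. -59.] 21.0
opening 0.58 [ 525. -108.] -160.0
capacitor 0.64 [405. 255.] 119.0
[(0, 66), (3, 52), (6, 59), (9, 68), (12, 59), (15, 68), (18, 66), (21, 68), (36, 74), (39, 74), (63, 59), (66, 35), (69, 27), (72, 36), (75, 24), (78, 43), (324, 74), (333, 74), (336, 71), (342, 66), (345, 65), (348, 64), (351, 72), (354, 64), (357, 63)]
cap mask 388 405 169 198 0.6
```

```bash
python3 -m inch '0 0 -20 0 0 0 1; 0 50 -60 0 0 -8 1; 0 100 -80 0 0 -16 1; 0 150 -80 0 0 -24 1; 0 200 -80 0 0 -32 1'
```

```text
clock: 2.3
eef_pos: [191.2, 788.2, 270.7]
ee_rot: [179.8, 0.1, -161.3]
wrist_force: [-0.1, 1.8, 0.2]
finger_gap: 92.0
```

```bash
python3 -m inch '-4 -49 0 0 0 0 1; -8 -98 0 0 0 0 1; -12 -147 0 0 0 0 1; -16 -196 0 0 0 0 1; -20 -245 0 0 0 0 1' && python3 -m inch '-4 -49 0 0 0 0 1; -8 -98 0 0 0 0 1; -12 -147 0 0 0 0 1; -16 -196 0 0 0 0 1; -20 -245 0 0 0 0 1' && python3 -m inch '-4 -49 0 0 0 0 1; -8 -98 0 0 0 0 1; -12 -147 0 0 0 0 1; -16 -196 0 0 0 0 1; -20 -245 0 0 0 0 1' && python3 -m inch '-4 -49 -20 0 0 0 1; -8 -98 -40 0 0 0 1; -12 -147 -60 0 0 0 1; -16 -186 -60 0 0 0 1; -16 -186 -60 0 0 0 1'
python3 - <<'E'
from h import *
print(robot.sense()["eef_pos"],robot.sense()["ee_rot"],robot.sense()["q"].round())
s=imaging.snapshot("wrist");save(s,"w1");print(s["origin"],s["orientation"])
E
```

```text
clock: 2.8
eef_pos: [287.5, 558.1, 267.6]
ee_rot: [-180.0, -0.0, -161.6]
wrist_force: [0.9, -0.3, 0.9]
finger_gap: 91.8
clock: 3.3
eef_pos: [383.5, 331.8, 268.2]
ee_rot: [180.0, 0.0, -161.6]
wrist_force: [1.6, 0.5, -0.1]
finger_gap: 91.5
clock: 3.8
eef_pos: [479.7, 105.6, 268.4]
ee_rot: [180.0, 0.1, -161.6]
wrist_force: [0.3, 1.0, -0.8]
finger_gap: 91.5
clock: 4.3
eef_pos: [554.4, -71.7, 328.9]
ee_rot: [-179.8, 0.1, -162.2]
wrist_force: [-0.1, -0.6, -1.0]
finger_gap: 92.1
[554.38350244 -71.73657992 328.87467481] [-1.79752326e+02  5.99754020e-02 -1.62163729e+02] [-13.  14.  19.  87.  -4.  79. 114.]
[489.57533855 -90.95974449 526.35904565] [-14.52154585   0.24497808 107.81847137]
```

View pics/w1.png

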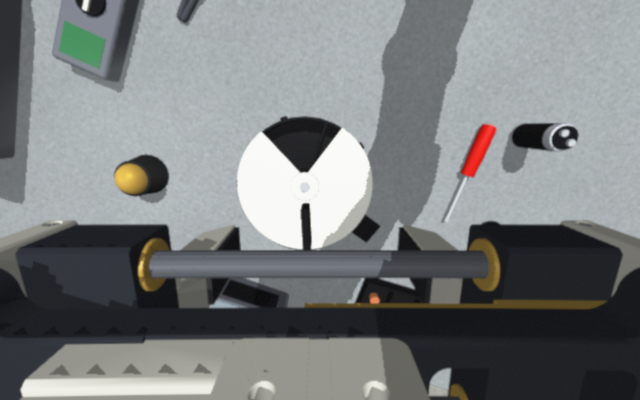

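The wrist view shows the disc centred near (305,185), the bar pointing down to (306,225), the opening at (303,140), the tongue at (367,228) and the capacitor at (545,137).

```bash
cat > m.py <<'E'
from h import *
def meas(s,verbose=1):
    im=s["image"].astype(int)
    w=((im.min(2)>205)).astype(np.uint8)
    p=proj(s,[593,-83,52])[0]; yy,xx=np.mgrid[:400,:640]
    w[np.hypot(xx-p[0],yy-p[1])>80]=0
    c=np.vstack(cv2.findContours(w,cv2.RETR_EXTERNAL,cv2.CHAIN_APPROX_NONE)[0])[:,0].astype(float)
    P=np.array([at(s,q,52)[:2] for q in c])
    # outer boundary only: farthest points per 4deg sector
    f=np.array([593.,-83.])
    for _ in range(6):
        d=P-f;r=np.hypot(*d.T)
        k=(r>104)&(r<120)
        f=least_squares(lambda x:np.hypot(*(P[k]-x).T)-112,f,loss='soft_l1',f_scale=1.5).x
    def scan(rad,z,th,lo=0,hi=360):
        A=np.arange(lo,hi,.5)
        q=np.array([[f[0]+rad*np.cos(np.radians(x)),f[1]+rad*np.sin(np.radians(x)),z] for x in A])
        u=proj(s,q).astype(np.float32)
        v=cv2.remap(im.mean(2).astype(np.float32),u[:,:1].copy(),u[:,1:].copy(),cv2.INTER_LINEAR)[:,0]
        b=v<th; e=np.flatnonzero(np.diff(b.astype(int)))
        return A[e].tolist()
    return f,k.sum(),scan
E
python3 - <<'E'
from m import *
s=imaging.snapshot("wrist")
f,n,scan=meas(s);print(f,n)
for r in(75,90,100): print("open",r,scan(r,52,130))
for r in(60,80): print("bar top",r,scan(r,92,100))
for r in(125,135,143): print("tongue",r,scan(r,36,80))
for t in("capacitor","bay","bar","opening"):
    for d in imaging.mark_of(s,t)[:1]: print(t,d["confidence"],at(s,d["point"],dict(capacitor=0,bay=5,bar=92,opening=52)[t]).round(1))
for d in imaging.silhouettes(s,"capacitor")[:1]:
    ys,xs=np.where(d["mask"]);print("cap",xs.min(),xs.max(),ys.min(),ys.max(),d["confidence"])
E
```

```text
[593.86477885 -84.86301664] 230
open 75 [13.0, 25.0, 168.0, 231.5]
open 90 [14.5, 24.0, 166.5, 233.0]
open 100 [15.0, 23.5, 166.0, 233.5]
bar top 60 [15.5, 28.0, 172.5, 222.5]
bar top 80 [16.5, 26.0, 169.5, 226.5]
tongue 125 [9.0, 27.0, 61.0, 80.0]
tongue 135 [39.0, 42.5, 62.0, 79.0, 355.0, 356.5]
tongue 143 [46.0, 48.5, 62.5, 79.0, 321.0, 324.5, 348.0, 349.0]
capacitor 0.81 [400.6 248.8   0. ]
bar 0.6 [655.3 -63.3  92. ]
cap 508 574 123 151 0.95
```

```bash
python3 -m inch '-40 -11 25 0 0 -2.2 1; -80 -22 55 0 0 -2.2 1; -83.5 -22.8 105 0 0 -2.2 1; -83.5 -22.8 150 0 0 -2.2 1; -83.5 -22.8 195 0 0 -2.2 1' && python3 -m inch '0 0 0 0 0 0 1; 0 0 0 0 0 0 1' && python3 -c "
from h import *;print(robot.sense()['q'].round(1))"
```

```text
clock: 5.15
eef_pos: [639.3, -57.9, 131.0]
ee_rot: [180.0, -0.0, -159.3]
wrist_force: [0.1, 0.0, -0.2]
finger_gap: 91.9
clock: 5.35
eef_pos: [639.4, -58.6, 133.7]
ee_rot: [180.0, -0.0, -159.4]
wrist_force: [0.9, 0.4, 1.1]
finger_gap: 91.9
[-10.7  29.5  16.8  92.4  -9.5  59.5 119.5]
```

```bash
python3 -m inch '1.7 -9.2 25 0 0 0.4 1; 1.7 -9.2 60 0 0 0.4 1; 1.7 -9.2 72 0 0 0.4 1; 1.7 -9.2 72 0 0 0.4 1' && python3 -m inch '0 0 0 0 0 0 -1; 0 0 0 0 0 0 -1; 0 0 0 0 0 0 -1; 0 0 0 0 0 0 -1; 0 0 0 0 0 0 -1'
```

```text
clock: 5.75
eef_pos: [641.3, -68.0, 61.7]
ee_rot: [180.0, 0.0, -159.8]
wrist_force: [-0.5, 0.4, 0.5]
finger_gap: 91.5
clock: 6.25
eef_pos: [641.3, -68.5, 61.4]
ee_rot: [-180.0, 0.0, -159.8]
wrist_force: [0.8, 0.9, 0.0]
finger_gap: 56.3
```

```bash
python3 -m inch '0 0 0 0 0 0 -1; 0 0 0 0 0 0 -1; 0 0 0 0 0 0 -1; 0 0 0 0 0 0 -1; 0 0 0 0 0 0 -1' && python3 -m inch '0 0 0 0 0 0 -1; 0 0 0 0 0 0 -1; 0 0 0 0 0 0 -1'
```

```text
clock: 6.75
eef_pos: [641.0, -68.5, 60.9]
ee_rot: [180.0, -0.0, -159.8]
wrist_force: [0.6, 0.7, 0.0]
finger_gap: 16.4
clock: 7.05
eef_pos: [641.0, -68.5, 61.0]
ee_rot: [180.0, -0.0, -159.8]
wrist_force: [-0.6, -0.5, 0.1]
finger_gap: 0.4
```

```bash
python3 - <<'E'
from h import *
s=imaging.snapshot("wrist");save(s,"w2")
t=imaging.snapshot("scene");im=t["image"][180:290,230:350];im=cv2.resize(im,None,fx=5,fy=5,interpolation=cv2.INTER_CUBIC)
a=s["image"]
im=im[:, :]
cv2.imwrite("pics/c2.png",cv2.cvtColor(np.hstack([cv2.resize(a,(400,250)),cv2.resize(im,(273,250))]),cv2.COLOR_RGB2BGR))
E
```

```text
(no output)
```

View pics/c2.png

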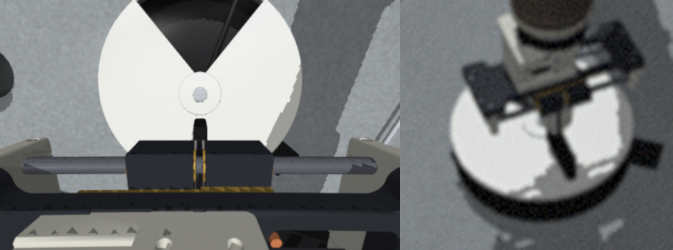

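```bash
python3 - <<'E'
import cv2
a=cv2.imread("pics/w2.png")
cv2.imwrite("pics/c3.png",cv2.resize(a[170:310,200:440],None,fx=3.3,fy=3.3,interpolation=cv2.INTER_CUBIC))
E
```

```text
(no output)
```

View pics/c3.png

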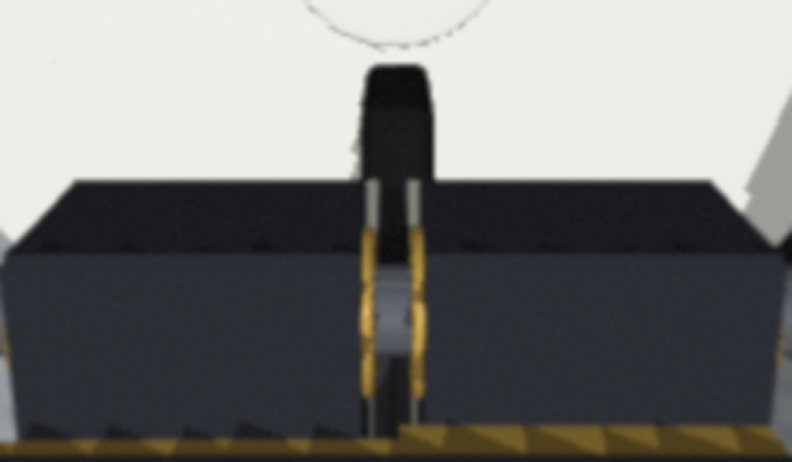

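```bash
python3 -m inch '0.1 -3.5 0 0 0 4 -1; 0.5 -7 0 0 0 8 -1; 1.1 -10.4 0 0 0 12 -1; 1.9 -13.8 0 0 0 16 -1; 1.9 -13.8 0 0 0 16 -1'; python3 - <<'E'
from m import *
print(robot.sense()["finger_gap"],robot.sense()["wrist_force"])
s=imaging.snapshot("wrist");save(s,"w4")
f,n,scan=meas(s);print(f,n)
for r in(75,90,100): print("open",r,scan(r,52,130))
t=imaging.snapshot("scene");f,n,scan=meas(t);print(f,n)
for r in(75,90,100): print("open",r,scan(r,52,130))
E
```

```text
clock: 7.65
eef_pos: [644.0, -82.7, 61.0]
ee_rot: [-180.0, -0.0, -175.9]
wrist_force: [-0.1, 0.1, 0.3]
finger_gap: 0.6
0.6392013606775908 [-0.07858253  0.1332697   0.29152988]
[593. -83.] 0
open 75 [45.0, 168.5, 233.5, 322.5]
open 90 [5.5, 6.5, 54.5, 167.0, 234.5, 312.5, 357.5, 358.5]
open 100 [5.5, 6.0, 54.0, 158.5, 235.0, 311.5]
[583.72312375 -81.65793391] 75
open 75 [10.0, 29.5, 107.5, 115.0, 128.5, 147.0, 152.0, 239.0, 253.5, 260.5]
open 90 [25.0, 105.0, 111.5, 123.0, 135.5, 155.0, 272.5, 354.5]
open 100 [23.5, 96.0, 131.5, 147.0, 260.5, 348.5]
```

```bash
python3 - <<'E'
from h import *
s=imaging.snapshot("wrist");t=imaging.snapshot("scene")
p=robot.sense()["eef_pos"]
def draw(s):
    im=s["image"].copy()
    for z,c in((0,(255,0,0)),(31,(0,255,0)),(60,(0,0,255))):
        u=proj(s,p+[0,0,z])[0];print(u);cv2.circle(im,tuple(int(x) for x in u),1,c,-1)
    return im
a=draw(s)[130:330,170:470];b=draw(t)[170:300,220:360]
cv2.imwrite("pics/c5.png",cv2.cvtColor(np.hstack([cv2.resize(a,(450,300)),cv2.resize(b,(330,300),interpolation=cv2.INTER_CUBIC)]),cv2.COLOR_RGB2BGR))
E
```

```text
[318.0918576  221.04445179]
[317.99743265 237.49649301]
[317.87471141 258.86722881]
[292.79130729 245.62200555]
[292.4719546  238.46414154]
[292.16224025 231.51986887]
```

View pics/c5.png

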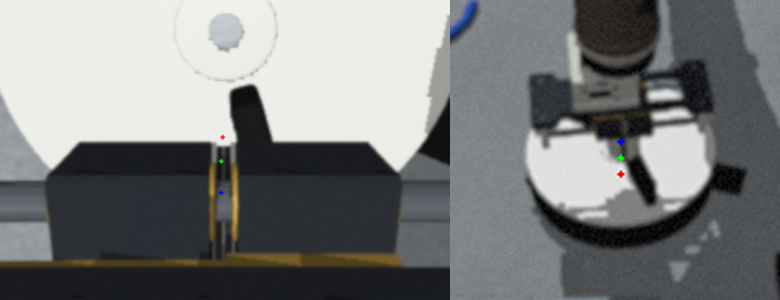

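```bash
python3 - <<'E'
from m import *
s=imaging.snapshot("wrist");t=imaging.snapshot("scene");w=imaging.snapshot("top")
p=robot.sense()["eef_pos"];f=np.array([593.9,-84.9])
b=np.radians(20.3);e=np.array([np.cos(b),np.sin(b)])
def draw(s,h):
    k=8;im=s["image"]
    u0=proj(s,p+[0,0,20])[0].astype(int);x0,y0=u0-[h,h]
    im=cv2.resize(im[y0:y0+2*h,x0:x0+2*h],(390,390),interpolation=cv2.INTER_CUBIC);k=390/2/h
    for r,z,c in((27,52,(255,0,255)),(27,92,(255,0,255)),(97,92,(0,255,255)),(97,52,(0,255,255))):
        u=(proj(s,[*(f+r*e),z])[0]-[x0,y0]+.5)*k;cv2.circle(im,tuple(int(x) for x in u),3,c,-1)
    u=(proj(s,p)[0]-[x0,y0]+.5)*k;cv2.circle(im,tuple(int(x) for x in u),3,(255,0,0),-1)
    return im
cv2.imwrite("pics/c6.png",cv2.cvtColor(np.hstack([draw(s,70),draw(t,42)]),cv2.COLOR_RGB2BGR))
print(p,robot.sense()["finger_gap"])
E
```

```text
[644.01565134 -81.87532394  60.99317461] 0.2570591781137182
```

View pics/c6.png

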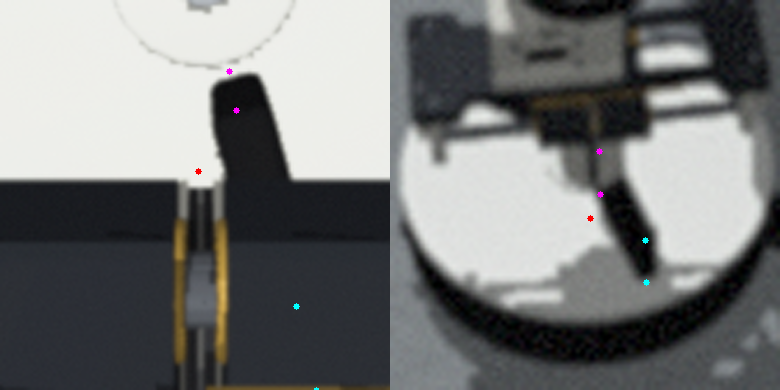

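The overlay shows the shut fingertips about 6 px (25–30 mm) above the reported TCP in the scene view. The sweep passed over the bar without touching it, so the real tips sit about 30 mm or more higher than I assumed. I'll go back over the bar with the fingers half open and descend in guarded steps.

```bash
python3 -m inch '1 8 0 0 0 -8 0; 1.9 13.8 0 0 0 -16 0; 1.9 13.8 0 0 0 -16 0; 1.9 13.8 0 0 0 -16 0; 1.9 13.8 0 0 0 -16 0' && python3 -m inch '0 0 0 0 0 0 0; 0 0 0 0 0 0 0; 0 0 4 0 0 0 0; 0 0 8 0 0 0 0; 0 0 8 0 0 0 0' && python3 -m inch '0 0 3 0 0 0 0; 0 0 6 0 0 0 0; 0 0 9 0 0 0 0; 0 0 12 0 0 0 0; 0 0 12 0 0 0 0'; python3 - <<'E'
from m import *
s=imaging.snapshot("wrist");t=imaging.snapshot("scene")
a=s["image"][130:330,170:470];b=t["image"][180:280,240:350]
cv2.imwrite("pics/c7.png",cv2.cvtColor(np.hstack([cv2.resize(a,(450,300)),cv2.resize(b,(330,300),interpolation=cv2.INTER_CUBIC)]),cv2.COLOR_RGB2BGR))
p=robot.sense()["eef_pos"];u=proj(t,p)[0];print(p,(u-[240,180])*3+[450,0])
E
```

```text
clock: 8.5
eef_pos: [641.2, -69.1, 61.0]
ee_rot: [-180.0, 0.0, -160.0]
wrist_force: [-0.8, 1.1, -0.1]
finger_gap: 36.0
clock: 9.0
eef_pos: [640.5, -68.4, 52.1]
ee_rot: [180.0, -0.1, -159.8]
wrist_force: [1.5, -0.1, 0.4]
finger_gap: 45.8
clock: 9.5
eef_pos: [640.8, -68.4, 40.4]
ee_rot: [180.0, -0.0, -159.8]
wrist_force: [-0.7, -0.4, 1.0]
finger_gap: 45.6
[641.08931696 -68.48196543  40.89912339] [623.35859139 207.15128005]
```

View pics/c7.png

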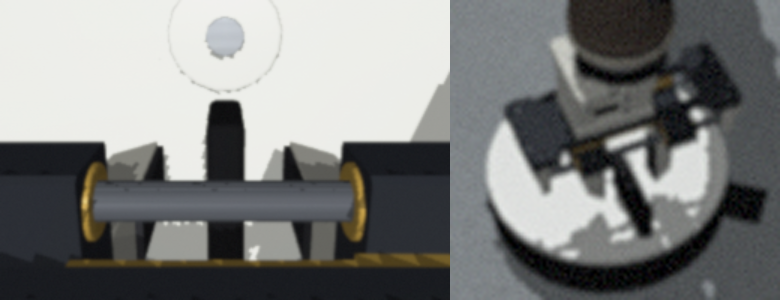

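The fingers straddle the bar. The reported z is 41 with no contact, which confirms the tips are really about 25–30 mm higher. Closing.

```bash
python3 -m inch '0 0 0 0 0 0 -1; 0 0 0 0 0 0 -1; 0 0 0 0 0 0 -1; 0 0 0 0 0 0 -1; 0 0 0 0 0 0 -1' && python3 -m inch '0 0 0 0 0 0 -1; 0 0 0 0 0 0 -1'
```

```text
clock: 10.1
eef_pos: [641.1, -68.1, 41.1]
ee_rot: [180.0, 0.0, -159.8]
wrist_force: [-0.2, 0.8, 0.6]
finger_gap: 13.7
clock: 10.3
eef_pos: [641.1, -68.1, 41.0]
ee_rot: [180.0, 0.0, -159.8]
wrist_force: [-1.3, 1.2, 1.4]
finger_gap: 13.4
```

Gripped: the gap is 13.4 mm. Turning clockwise.

```bash
python3 -m inch '0.5 -7 0 0 0 8 -1; 1.9 -13.8 0 0 0 16 -1; 4.3 -20.3 0 0 0 24 -1; 7.6 -26.5 0 0 0 32 -1; 11.7 -32.1 0 0 0 40 -1' && python3 -m inch '0.5 -7 0 0 0 8 -1; 1.9 -13.8 0 0 0 16 -1; 4.3 -20.3 0 0 0 24 -1; 7.6 -26.5 0 0 0 32 -1; 11.7 -32.1 0 0 0 40 -1' && python3 -m inch '0.5 -7 0 0 0 8 -1; 1.9 -13.8 0 0 0 16 -1; 4.3 -20.3 0 0 0 24 -1; 7.6 -26.5 0 0 0 32 -1; 11.7 -32.1 0 0 0 40 -1' && python3 -m inch '0.3 -5 0 0 0 5.5 -1; 0.6 -7.9 0 0 0 9.1 -1; 0.6 -7.9 0 0 0 9.1 -1; 0.6 -7.9 0 0 0 9.1 -1'
python3 - <<'E'
from m import *
s=imaging.snapshot("wrist");save(s,"w8")
def go(f):
    global meas
    f0,n,scan=meas(s);return f0,n,scan
f,n,scan=go(0);print(f,n)
for r in(75,90,100): print("open",r,scan(r,52,130))
for r in(125,135,143): print("tongue",r,scan(r,36,80))
E
```

```text
clock: 10.8
eef_pos: [641.0, -101.6, 41.1]
ee_rot: [179.9, -0.1, 159.9]
wrist_force: [-2.9, 4.6, 2.8]
finger_gap: 13.9
clock: 11.3
eef_pos: [619.4, -127.2, 41.0]
ee_rot: [179.9, -0.1, 119.9]
wrist_force: [-0.4, 6.2, 1.4]
finger_gap: 13.9
clock: 11.8
eef_pos: [586.4, -133.1, 41.1]
ee_rot: [180.0, -0.1, 79.9]
wrist_force: [2.4, 6.6, -0.9]
finger_gap: 14.0
clock: 12.2
eef_pos: [578.8, -131.0, 41.0]
ee_rot: [-180.0, -0.1, 71.2]
wrist_force: [1.6, 5.0, 1.4]
finger_gap: 13.5
[593. -83.] 0
open 75 [37.0, 102.0, 201.5, 301.0]
open 90 [36.0, 103.5, 194.0, 308.5]
open 100 [35.5, 104.5, 193.5, 245.5, 246.5, 256.5, 258.0, 309.5]
tongue 125 [26.5, 115.5, 195.0, 307.5]
tongue 135 [22.0, 119.5, 195.0, 307.0]
tongue 143 [19.5, 122.5, 192.5, 309.0]
```

```bash
python3 -m inch '0 0 0 0 0 0 0; 0 0 0 0 0 0 0; 0 0 0 0 0 0 0.1; 0 0 0 0 0 0 0.3; 0 0 0 0 0 0 0.3' && python3 -m inch '0 0 -20 0 0 0 0.5; 0 0 -60 0 0 0 1; 0 0 -110 0 0 0 1; 0 0 -160 0 0 0 1; 0 0 -210 0 0 0 1' && python3 -m inch '-45 0 -35 0 0 0 1; -90 0 -70 0 0 0 1; -90 0 -70 0 0 0 1'
python3 - <<'E'
from m import *
s=imaging.snapshot("wrist");save(s,"w9")
f,n,scan=meas(s);print(f,n)
for r in(75,90,100): print("open",r,scan(r,52,130))
for r in(125,135,143): print("tongue",r,scan(r,36,80))
for r in(60,80): print("bar top",r,scan(r,92,100))
E
```

```text
clock: 12.75
eef_pos: [577.9, -133.2, 41.0]
ee_rot: [-180.0, 0.0, 71.1]
wrist_force: [0.6, -0.0, -1.0]
finger_gap: 49.2
clock: 13.25
eef_pos: [577.5, -133.2, 253.0]
ee_rot: [-180.0, 0.0, 71.0]
wrist_force: [1.3, 0.5, -0.8]
finger_gap: 88.7
clock: 13.55
eef_pos: [547.1, -224.0, 325.1]
ee_rot: [179.7, 0.1, 70.7]
wrist_force: [0.0, -1.0, 0.7]
finger_gap: 91.8
[593.97899273 -83.84147276] 300
open 75 [38.5, 102.5, 245.0, 257.5]
open 90 [37.0, 104.0, 246.5, 256.0]
open 100 [35.5, 104.5]
tongue 125 [28.0, 113.0]
tongue 135 [23.5, 117.5]
tongue 143 [20.5, 120.5]
bar top 60 [36.0, 105.0, 245.0, 257.5]
bar top 80 [34.5, 106.5, 246.5, 255.5]
```

View pics/w9.png

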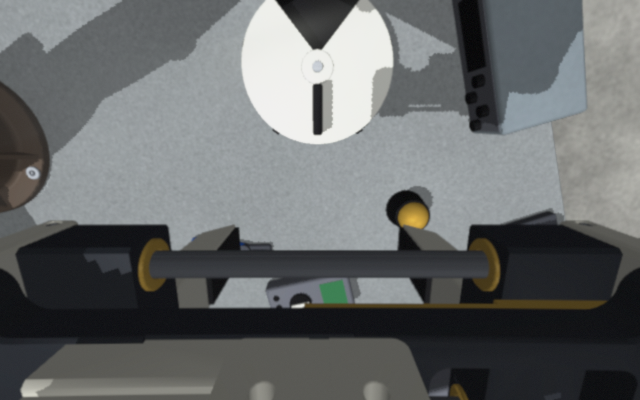

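The opening now spans about 36–104.5°, so its middle is at 70.2°. The tongue middle was measured at 70.6°, so they are lined up. Now I go to the capacitor.

```bash
python3 -m inch '36 -26 5 0 0 0 1; 76 -55 10 0 0 0 1; 116 -85 15 0 0 0 1; 156 -114 20 0 0 0 1; 196 -143 25 0 0 0 1' && python3 -m inch '40 -29 5 0 0 0 1; 80 -58 10 0 0 0 1; 120 -88 20 0 0 0 1; 160 -117 30 0 0 0 1; 204 -149 40 0 0 0 1' && python3 -m inch '0 0 0 0 0 0 1'
cat > c.py <<'E'
from m import *
def cap(s,x0=(403,250),R=20,H=100):
    d=imaging.silhouettes(s,"capacitor")
    d=[k for k in d if np.hypot(*(np.array(k["point"])-proj(s,[*x0,50])[0]))<60]
    m=d[0]["mask"].astype(np.uint8)
    a=np.linspace(0,2*np.pi,72)
    def sil(x):
        pts=np.array([[x[0]+R*np.cos(t),x[1]+R*np.sin(t),z] for z in(0,H) for t in a])
        u=proj(s,pts).astype(np.float32);h=cv2.convexHull(u)
        k=np.zeros((400,640),np.uint8);cv2.fillConvexPoly(k,(h*16).round().astype(np.int32),1,shift=4);return k
    from scipy.optimize import minimize
    iou=lambda x:-((sil(x)&m).sum()/max(1,(sil(x)|m).sum()))
    r=min((minimize(iou,[x0[0]+i,x0[1]+j],method="Nelder-Mead",options=dict(initial_simplex=np.array([[0,0],[8,0],[0,8]])+[x0[0]+i,x0[1]+j])) for i in(-6,6) for j in(-6,6)),key=lambda r:r.fun)
    return r.x,-r.fun,d[0]["confidence"]
E
python3 - <<'E'
from c import *
print(robot.sense()["eef_pos"],robot.sense()["ee_rot"],robot.sense()["q"].round())
for n in("wrist","scene","top"):
    s=imaging.snapshot(n)
    if n=="wrist": save(s,"w10"); print(s["origin"])
    try: print(n,cap(s))
    except Exception as e: print(n,e)
    for d in imaging.mark_of(s,"capacitor")[:1]: print(d["confidence"],at(s,d["point"],0).round(1))
E
```

```text
clock: 14.1
eef_pos: [476.7, 13.8, 295.0]
ee_rot: [-179.9, 0.0, 71.1]
wrist_force: [0.8, 1.3, 0.6]
finger_gap: 92.3
clock: 14.6
eef_pos: [402.9, 248.9, 256.5]
ee_rot: [-179.9, -0.0, 71.2]
wrist_force: [1.1, -0.3, 1.0]
finger_gap: 91.9
clock: 14.7
eef_pos: [400.5, 253.5, 255.2]
ee_rot: [-179.9, 0.2, 71.8]
wrist_force: [-0.2, -0.8, -0.6]
finger_gap: 91.8
[400.53897701 253.45378877 255.19390712] [-1.79895598e+02  1.51238025e-01  7.17572028e+01] [-93.  11.  66. 108. -11.  68. -42.]
[421.5258213  318.1038616  452.57856411]
wrist (array([402.51953125, 250.99414062]), np.float64(0.8771929824561403), 0.6)
0.63 [395.7 248.9   0. ]
scene (array([405.33753967, 249.24917603]), np.float64(0.8601398601398601), 0.9)
0.63 [ 671.8 -364.7    0. ]
top (array([404.04577637, 243.71069336]), np.float64(0.8715953307392996), 0.52)
0.51 [397.3 253.6   0. ]
```

View pics/w10.png

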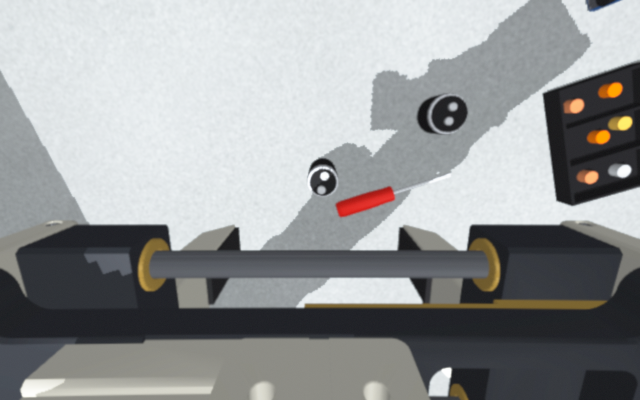

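The capacitor is under the gripper at (322,178), and the three estimates agree at about (403.5, 249.5). Descending.

```bash
python3 -m inch '-2.7 4 45 0 0 0 1; -2.7 4 90 0 0 0 1; -2.7 4 125 0 0 0 1; -2.7 4 125 0 0 0 1' && python3 -m inch '0 0 25 0 0 0 1; 0 0 50 0 0 0 1; 0 0 70 0 0 0 0.6; 0 0 83 0 0 0 0.2; 0 0 83 0 0 0 0.2' && python3 - <<'E'
from h import *
s=imaging.snapshot("wrist");t=imaging.snapshot("scene");save(s,"w11");print(robot.sense()["eef_pos"],robot.sense()["ee_rot"])
a=s["image"][130:330,170:470];b=t["image"][140:230,340:440]
cv2.imwrite("pics/c8.png",cv2.cvtColor(np.hstack([cv2.resize(a,(450,300)),cv2.resize(b,(330,300),interpolation=cv2.INTER_CUBIC)]),cv2.COLOR_RGB2BGR))
E
```

```text
clock: 15.55
eef_pos: [405.7, 240.1, 129.4]
ee_rot: [-179.8, 0.3, 71.0]
wrist_force: [-0.6, -0.3, 0.3]
finger_gap: 91.8
clock: 16.05
eef_pos: [408.2, 242.2, 49.7]
ee_rot: [-180.0, 0.0, 71.1]
wrist_force: [1.0, 0.7, 0.8]
finger_gap: 72.5
[408.92213138 242.52036954  50.66836387] [ 1.79959368e+02 -7.02634759e-02  7.10579330e+01]
```

View pics/c8.png

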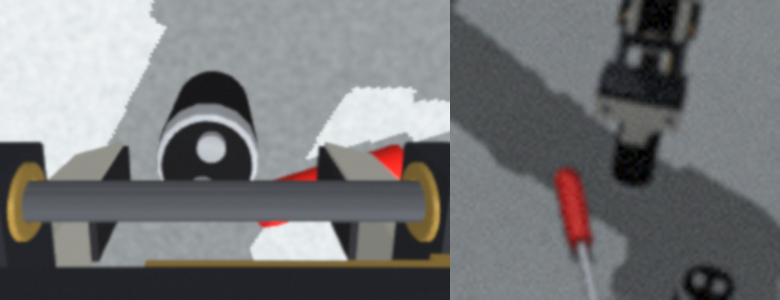

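The capacitor is between the fingers, slightly left (column 207 against the finger middle at 222), which agrees with the computed shift.

```bash
python3 -m inch '5.3 -7 2 0 0 0 0.2; 5.3 -7 2 0 0 0 0.2; 5.3 -7 2 0 0 0 0.2' && python3 -m inch '0 0 0 0 0 0 -1; 0 0 0 0 0 0 -1; 0 0 0 0 0 0 -1; 0 0 0 0 0 0 -1; 0 0 0 0 0 0 -1'
```

```text
clock: 16.45
eef_pos: [403.1, 250.1, 47.9]
ee_rot: [180.0, -0.0, 71.1]
wrist_force: [0.1, 0.0, 0.0]
finger_gap: 55.2
clock: 16.95
eef_pos: [403.4, 249.4, 47.6]
ee_rot: [180.0, -0.0, 71.1]
wrist_force: [0.1, -1.2, 1.1]
finger_gap: 38.7
```

```bash
python3 -m inch '0 0 0 0 0 0 -1; 0 0 0 0 0 0 -1; 0 0 -20 0 0 0 -1; 0 0 -60 0 0 0 -1; 0 0 -100 0 0 0 -1' && python3 -m inch '-15 25 -15 0 0 0 -1; -37 58 -30 0 0 0 -1; -60 95 -43 0 0 0 -1; -83 131 -43 0 0 0 -1; -106 167 -43 0 0 0 -1' && python3 -m inch '-23 36 0 0 0 0 -1; -46 72 0 0 0 0 -1; -64 102 0 0 0 0 -1; -77 122 0 0 0 0 -1; -77 122 0 0 0 0 -1' && python3 -m inch '0 0 0 0 0 0 -1; 0 0 0 0 0 0 -1'
python3 - <<'E'
from h import *
print(robot.sense()["q"].round(),robot.sense()["eef_pos"],robot.sense()["ee_rot"])
s=imaging.snapshot("wrist");t=imaging.snapshot("scene")
a=s["image"][50:330,100:520];b=t["image"][150:300,220:360]
cv2.imwrite("pics/c9.png",cv2.cvtColor(np.hstack([cv2.resize(a,(450,300)),cv2.resize(b,(280,300),interpolation=cv2.INTER_CUBIC)]),cv2.COLOR_RGB2BGR))
E
```

```text
clock: 17.45
eef_pos: [402.1, 248.5, 147.9]
ee_rot: [-179.9, 0.2, 71.0]
wrist_force: [0.1, 1.5, -2.5]
finger_gap: 38.7
clock: 17.95
eef_pos: [527.2, 94.1, 190.5]
ee_rot: [-180.0, -0.0, 71.1]
wrist_force: [-0.0, 0.0, -2.1]
finger_gap: 38.9
clock: 18.45
eef_pos: [617.8, -21.6, 190.0]
ee_rot: [180.0, 0.1, 70.8]
wrist_force: [-0.3, 0.1, -1.8]
finger_gap: 38.4
clock: 18.65
eef_pos: [616.4, -16.1, 190.0]
ee_rot: [-179.9, -0.0, 71.1]
wrist_force: [0.2, -0.1, -2.9]
finger_gap: 38.5
[-38.  32.  54.  94. -27.  69.   4.] [616.39136849 -16.11503472 189.96074339] [-1.79909359e+02 -2.32963198e-02  7.11312607e+01]
```

View pics/c9.png

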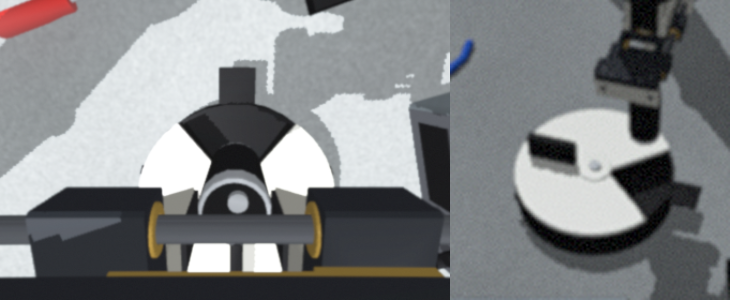

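The wrist view shows the tongue (237,85), the opening and the capacitor (237,200) all in one column, and the scene view agrees. Lowering.

```bash
python3 -m inch '-1.8 1.7 25 0 0 0 -1; -1.8 1.7 55 0 0 0 -1; -1.8 1.7 80 0 0 0 -1; -1.8 1.7 100 0 0 0 -1; -1.8 1.7 110 0 0 0 -1' && python3 -m inch '0 0 5 0 0 0 -1; 0 0 10 0 0 0 -1; 0 0 15 0 0 0 -1; 0 0 18 0 0 0 -1; 0 0 20 0 0 0 -1' && python3 -m inch '0 0 2 0 0 0 -1; 0 0 4 0 0 0 -1; 0 0 4 0 0 0 -1'
```

```text
clock: 19.25
eef_pos: [616.9, -18.2, 78.8]
ee_rot: [-179.9, 0.0, 71.2]
wrist_force: [0.3, -0.3, -2.4]
finger_gap: 38.6
clock: 19.75
eef_pos: [618.3, -19.7, 60.6]
ee_rot: [180.0, -0.0, 71.1]
wrist_force: [0.1, -0.4, -3.1]
finger_gap: 38.5
clock: 20.05
eef_pos: [618.1, -19.6, 56.3]
ee_rot: [-180.0, -0.0, 71.1]
wrist_force: [0.0, -0.4, -2.4]
finger_gap: 38.6
```

```bash
python3 -m inch '0 0 1 0 0 0 -1; 0 0 2 0 0 0 -1; 0 0 2 0 0 0 -1' && python3 -m inch '0 0 1 0 0 0 -1; 0 0 1.5 0 0 0 -1; 0 0 1.5 0 0 0 -1' && python3 -m inch '0 0 0.7 0 0 0 -1; 0 0 0.7 0 0 0 -1; 0 0 0.7 0 0 0 -1'
```

```text
clock: 20.35
eef_pos: [618.1, -19.7, 54.4]
ee_rot: [-180.0, 0.0, 71.1]
wrist_force: [-0.1, -0.2, -2.0]
finger_gap: 38.6
clock: 20.65
eef_pos: [618.1, -19.6, 52.9]
ee_rot: [-180.0, -0.0, 71.1]
wrist_force: [-0.8, -0.8, -2.2]
finger_gap: 38.2
clock: 20.95
eef_pos: [618.4, -19.7, 52.6]
ee_rot: [180.0, -0.0, 71.1]
wrist_force: [-0.4, 0.2, 2.1]
finger_gap: 38.7
```

The wrist force went from −2 to +2 N at the expected height, so the capacitor is on the floor. Releasing and retreating.

```bash
python3 -m inch '0 0 0 0 0 0 0.1; 0 0 0 0 0 0 0.2; 0 0 0 0 0 0 0.2; 0 0 0 0 0 0 0.2; 0 0 0 0 0 0 0.2' && python3 -m inch '0 0 -10 0 0 0 0.3; 0 0 -40 0 0 0 0.3; 0 0 -85 0 0 0 0.3; 0 0 -130 0 0 0 0.3; 0 0 -175 0 0 0 0.3' && python3 -m inch '-40 0 -20 0 0 0 0.3; -80 0 -45 0 0 0 0.3; -120 0 -70 0 0 0 0.3; -150 0 -90 0 0 0 0.3; -150 0 -90 0 0 0 0.3'
python3 - <<'E'
from c import *
import c
s=imaging.snapshot("wrist");t=imaging.snapshot("scene");save(s,"w13");save(t,"s13")
f,n,scan=meas(s);print(f,n)
for r in(75,90,100): print("open",r,scan(r,52,130))
for r in(60,80): print("bar",r,scan(r,92,100))
for x in(s,t):
    for d in imaging.mark_of(x,"capacitor")[:2]: print("mark",d["confidence"],at(x,d["point"],5).round(1))
    for d in imaging.silhouettes(x,"capacitor")[:2]:
        ys,xs=np.where(d["mask"]);print(d["confidence"],xs.min(),xs.max(),ys.min(),ys.max(),"expected bottom/top",proj(x,[[617.4,-18.3,5],[617.4,-18.3,105]]).round())
    for d in imaging.mark_of(x,"bay")[:1]: print("bay",d["confidence"],at(x,d["point"],5).round(1))
    for d in imaging.mark_of(x,"opening")[:1]: print("open",d["confidence"],at(x,d["point"],52).round(1))
E
```

```text
clock: 21.45
eef_pos: [618.2, -19.7, 52.2]
ee_rot: [-180.0, 0.0, 71.1]
wrist_force: [0.3, 0.1, -0.0]
finger_gap: 54.8
clock: 21.95
eef_pos: [617.8, -20.0, 229.8]
ee_rot: [180.0, 0.0, 71.0]
wrist_force: [1.2, -0.1, 0.9]
finger_gap: 59.7
clock: 22.45
eef_pos: [567.9, -168.4, 321.7]
ee_rot: [179.7, 0.0, 70.6]
wrist_force: [0.1, -0.3, 0.2]
finger_gap: 59.6
[593.94947124 -83.95731772] 299
open 75 [38.5, 54.0, 55.0, 83.0, 86.0, 102.5, 245.0, 257.0]
open 90 [37.0, 64.5, 72.0, 79.0, 81.5, 103.5, 246.5, 256.0]
open 100 [36.5, 104.5, 247.0, 254.5]
bar 60 [39.0, 52.5, 56.5, 65.5, 76.5, 81.5, 86.5, 102.0, 245.0, 257.0]
bar 80 [37.0, 64.0, 72.5, 79.0, 82.5, 104.0, 246.5, 255.5]
mark 0.78 [621.4 -20.3   5. ]
0.74 302 331 37 79 expected bottom/top [[316.  65.]
 [316.  50.]]
bay 0.59 [613.3 -24.7   5. ]
mark 0.88 [615.7 -14.9   5. ]
0.59 307 322 224 254 expected bottom/top [[315. 249.]
 [316. 227.]]
bay 0.28 [594.8 -81.1   5. ]
open 0.82 [619.1 -18.1  52. ]
```

```bash
python3 -c "
from station import robot
print(robot.close_job())"
```

```text
the job is handed in; nothing more can be done
None
```

The cover's opening is lined up with the marked bay, and the tall capacitor stands upright on that bay's floor. I handed the job in at about 22.5 s of the 58 s allowed; no verdict is reported.

**What I did**
- I gripped the finger bar and turned the cover about 129° clockwise.
- I picked up the capacitor and lowered it slowly into the bay. I released it once the wrist force went from about −2 N to +2 N, at the expected height.

**Last checks**
- **Cover:** the opening's middle measured 70.3°. I measured the tongue at 70.6° before turning, so the offset is under 1 mm. Later tongue scans were unusable because of the dark opening and shadow.
- **Capacitor:** it is about 4 mm or less from the bay's middle in both the wrist and scene views. The scene outline matches an upright can standing on the bay floor. I had used all 12 picture views, so the last check was numerical only.
- **Other things on the bench:** the arm went near none of them and I felt no contact, but I did not re-measure them at the end.

**What failed or disagreed**
- **First grip:** my first grip on the bar closed on nothing. The fingertips were really about 30 mm higher than the reported TCP. I corrected for this by going lower.
- **Bay detections:** the network's final marks for the bay were weak and scattered (one 8 mm off, one on the hub). I relied on the measured disc and tongue instead.

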